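Shut up the clay modeller's tool chest

ROBOT

A 7-joint arm with a two-finger parallel gripper is mounted at the origin on the work surface. World frame = base frame: x ahead of the robot, y to its left, z up, the work surface at z = 0. Lengths are in m, angles in rad, forces in N, time in s.
With the tool pointing down it reaches from about 0.425 to 0.925 m from the base axis. Payload 6.8 kg.
Tool frame: the origin (TCP) lies between the finger pads; the fingertips stand r.tip_extent ahead of it and the grasp point (between the pads) lies 5 mm behind it (r.tip_extent is the distance from the TCP to the fingertips, in m); y points along the fingers, x is the direction in which the jaws open and shut, and the axes are right-handed (so a half turn about y gives the same grasp; the last joint's range is limited). The gripper opens to 85 mm and grips with 20 to 120 N. Pads are 22 mm wide; open, the fingers measure 114 mm over their backs; the gripper's body (76 mm by 85 mm) begins 54 mm behind the grasp point. The pads swing forward as they close: fully open they stand 13 mm farther back than shut.
Start: joints at [-1.303, 0.477, 0.022, 1.555, -0.011, 1.109, -0.083], TCP at [0.248, 0.628, 0.245] pointing down, gripper open.
Joint ranges: [-2.96, 2.96], [-0.34, 2.1], [-1.41, 1.46], [0.24, 2.44], [-1.37, 4.51], [0.17, 1.92], [-2.96, 2.96]. Speed limits (rad/s): [2.39, 2.39, 3.14, 3.14, 3.14, 3.14, 3.14].

INTERFACE

Orientations are given as a rotation vector (axis times angle).
In Python, from bench import r gives the robot as it stands.
- The arm moves only by the tool send_rows, never from a script. Its argument "plan" is a list of rows, each a list of 5 numbers: the shift along the tool's x, y, z in cm, then the turn about the tool's y in degrees, then the opening, from 0 (shut) to 1 (fully open). In form: [[dx, dy, dz, spin, grip], ...]. A call has 1 to 12 rows; each row shifts and turns the commanded pose from where the row before left it, along the tool's axes as they then stand; what a row does not reach is not made up. A row lasts 1/8 s, in which the tool goes at most 62.5 mm and 10.7 degrees, less where a joint would pass 70% of its speed; a pose out of reach is approached as far as the arm can. A call is refused whole if a number of a shift passes 6.25 or a number of a turn 10.7, either way. A call with a gripper value outside its range is refused whole. The fingers move at their own pace and stop on an object; "force" is the grip in N (left out, the last holds). Time passes only in rows, so rows that do not move let the fingers close. It gives the time, the measured TCP pose, the force and the opening at its end, in the units of the state.
- r.get_obs(): the state, without advancing time (a new reading comes with each control period).
- r.grab_frame(name): name is "scene" or "top" or "wrist"; returns a dict with "image" (400x640x3 uint8, red, green, blue), "camera_matrix" (3x3 intrinsics, pixels), "cam_to_world" (4x4, takes a point from camera to world coordinates). Camera axes: x right, y down, z forward; pixel columns grow to the right and rows downward; lengths in m; the calibration is good to about 2 mm. A picture is of the moment at which its call begins. There is no depth.
- r.hand_in(): hands the job in, once; it reports no verdict.
Trained networks look in the newest picture that a camera, given by its name, has taken for a name from the list of things; names that differ only in an ending like _2 or _b are one class to them, and where a whole thing is asked for, a point or a joint stands for the part that bears it (a point fixed in the world has none). Each returns a list of dicts, best first, with "p" (0 to 1); they miss things now and then, are a little off and sometimes report something else, mostly with a low value. They report only what shows in the picture. A call takes as long as a camera call.
- r.recognise(camera, target): "rect" ([left, top, right, bottom] in pixels, round what is visible of it).
The state is a dict: "clock": time; "joints": joint angles; "qvel": joint speeds; "tau": joint torques, N m; "tcp_pos": TCP position; "orientation": TCP orientation; "contact_force": force on the tool from outside, world axes, zero at the start; "moment": the same for the moment, N m; "grip_width": finger opening in m.
Only numpy, scipy, OpenCV 4.12 (cv2) and the standard library are available. Lean on these libraries where they do the work, as an engineer would, in place of code of your own. Each camera call takes 0.05 s, during which the arm holds its last target.

TASK

Close up the wooden tool chest by pushing only, with the fingertips: first push both drawers fully home, in either order, while the lid is still up, then push the lid down until it is fully shut. Do not lift the chest or shove it along the bench, and leave the other things on the bench alone.

Things in the scene. Friction and masses are not known exactly. Their poses are not given: they have to be found in the camera images.
- chest: Plywood tool chest, loose on the bench, 6 to 9 kg: 190 mm deep (its x), 300 mm wide (its y), 118 mm high to the rim without the lid. Origin: centre of its underside; its -x side is the front with the two drawers, +y is the left drawer's side, z is up. It slides on the bench if pushed with more than about 25 N.
- drawer_left (a joint): How far the left (+y) drawer stands out of the chest, m: 0 is fully home, it slides out along the chest's -x, at most 0.09; it needs about 2 to 3 N to move and stays where it is left. Starts 0.03 to 0.07 out. Its front is 128 mm wide and 52 mm high (29.5 to 82 mm above the bench); when home its face is flush with the chest's front.
- drawer_right (a joint): The same for the right (-y) drawer.
- knob_left (a point): Centre of the front end of the left drawer's steel knob (16 mm across, sticking out 22 mm from the middle of the drawer front, 60 mm above the bench); it moves with the drawer. Axes as the chest's.
- knob_right (a point): The same point of the right drawer's knob.
- lid (a joint): Angle of the lid, rad: 0 is shut, flat on the rim; it grows as the front edge swings up, at most 1.5. Starts 0.9 to 1.25. The hinge is stiff: the lid stays where it is left and needs about 2 to 5 N at its front edge to be pushed down.
- lid_hinge (a point): Middle of the hinge line, along the chest's y at the top of its back (+x) side, 118 mm above the bench, at the lid's underside.
- lid_edge (a point): Middle of the front edge of the lid's outer (upper) face, 206 mm from the hinge; it moves with the lid. The lid is a board 8 mm thick and 304 mm wide with a lip 37 mm deep and 8 mm thick hanging from its front edge; shut, the lip stands 8 mm in front of the chest's front face and reaches just below the drawers' top edge, above the knobs, so the lid cannot shut over an open drawer.
- car: Small clay model car, 220 x 96 x 75 mm, loose, beside the chest on its +y side. Origin: centre of its underside. To be left alone.
- billet: Block of clay 80 x 55 x 50 mm, loose, on the chest's -y side. Origin: centre of its underside. To be left alone.
- jar: Clear jar with steel cap, 60 mm across, 85 mm high, loose, on the chest's -y side. Origin: centre of its underside. To be left alone.
- hoop: Black rubber ring, a model's tyre, 72 mm across, 30 mm high, lying loose on the chest's -y side. Origin: centre of its underside. To be left alone.

How it is judged:
By the outcome, as a careful person would: the job done as asked, in the order asked, and still so for the second after the job is handed in, with the robot touching nothing.
It also fails if it takes over 64 s, if anything falls off the work surface, if the arm or the gripper's body presses on something with over 40 N, if the wrist force passes 120 N, or if a joint passes its speed limit or range.

## Working session

There is one attempt and no reset: what is moved stays moved. The work goes in short steps, Python scripts to look and compute and a tool call to move; the robot and the scene stay as the last step left them, time stands still between calls to the robot, and variables do not carry over. Pictures are saved under pics/ and viewed, and the job is handed in when it is done.

Besides the shell and the picture viewer there is one more tool, called after "Request:" as name(argument=value, ...) on one line, values as JSON. send_rows: Moves the arm, as the interface text tells. Its arguments: {"type":"object","properties":{"plan":{"type":"array","items":{"type":"array","items":{"type":"number"}}},"force":{"type":"number"}},"required":["plan"]}

```bash
ls; mkdir -p pics; python3 - <<'E'
from bench import r
import cv2
o=r.get_obs(); print({k:o[k] for k in o}); print(r.tip_extent)
for n in ("scene","top","wrist"):
    f=r.grab_frame(n); cv2.imwrite(f"pics/a_{n}.png",f["image"][:,:,::-1])
    print(n,f["camera_matrix"].tolist(),f["cam_to_world"].round(4).tolist())
    for t in ("chest","drawer_left","knob_left","knob_right","lid_edge","lid_hinge"):
        print(t,[(d["rect"],round(d["p"],2)) for d in r.recognise(n,t)][:3])
E
```

```text
pics
{'clock': 0.0, 'joints': array([-1.30309177,  0.47782811,  0.02227726,  1.5564938 , -0.0115016 ,
        1.1092712 , -0.08311364]), 'qvel': array([ 0.00116758, -0.00010366,  0.00104383, -0.00059047, -0.00113185,
        0.00122098, -0.00084663]), 'tau': array([ 1.58323005e-04, -5.96449220e+01,  1.60827778e+00, -2.81201130e+01,
        1.25066412e-02,  9.18955629e-03,  1.60478385e-05]), 'tcp_pos': array([0.24750246, 0.62735962, 0.24428781]), 'orientation': array([-1.36502234, -0.92704856,  0.92949696]), 'contact_force': array([-0.03806923, -0.58499182, -0.34828559]), 'moment': array([-0.03635234,  0.00894255, -0.01992295]), 'grip_width': 0.0853591533914294}
0.014
scene [[456.4785185284493, 0.0, 318.4964715245008], [0.0, 456.4785185284493, 199.7208326439261], [0.0, 0.0, 1.0]] [[0.9623, 0.2585, -0.0848, 0.6528], [0.2719, -0.9221, 0.2753, -0.2365], [-0.007, -0.2879, -0.9576, 1.081], [0.0, 0.0, 0.0, 1.0]]
chest [([247.6, 150.7, 395.2, 339.6], 0.79)]
drawer_left [([267.0, 177.3, 309.3, 232.9], 0.87)]
knob_left [([267.2, 179.2, 310.2, 232.7], 0.85)]
knob_right [([251.3, 233.0, 285.7, 2
[... 302 characters left out ...]
, -0.1583, -0.9874, 1.0043], [0.0, 0.0, 0.0, 1.0]]
chest [([296.5, 131.8, 448.4, 248.9], 0.72)]
drawer_left [([305.0, 212.3, 349.1, 249.2], 0.59)]
knob_left [([302.7, 210.5, 354.1, 246.9], 0.74), ([220.2, 116.2, 284.4, 195.4], 0.27)]
knob_right [([356.6, 216.1, 410.5, 248.2], 0.55)]
lid_edge [([295.0, 135.3, 447.0, 198.2], 0.57)]
lid_hinge [([298.9, 132.3, 443.3, 195.2], 0.63)]
wrist [[340.02105001489525, 0.0, 321.25741055220897], [0.0, 340.02105001489525, 202.8052297100975], [0.0, 0.0, 1.0]] [[0.3662, 0.8927, 0.2626, 0.1814], [0.9305, -0.3512, -0.104, 0.6537], [-0.0006, 0.2825, -0.9593, 0.374], [0.0, 0.0, 0.0, 1.0]]
chest []
drawer_left []
knob_left []
knob_right []
lid_edge []
lid_hinge []
```

View pics/a_scene.png

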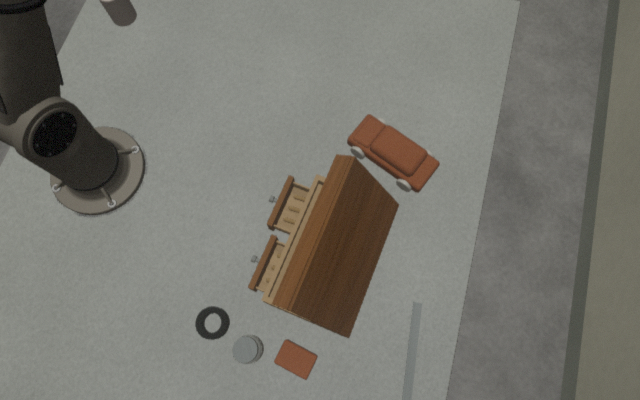

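View pics/a_top.png

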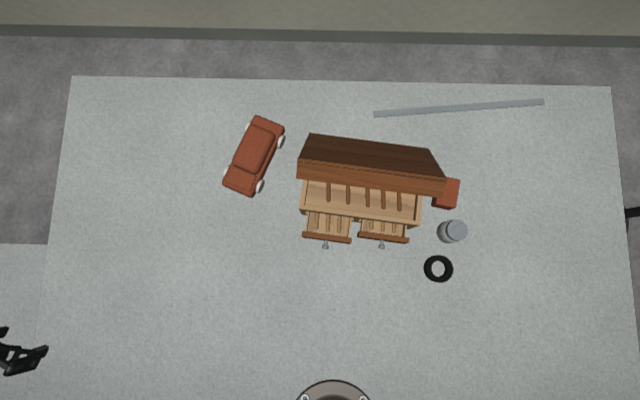

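```bash
python3 - <<'E'
import cv2
a=cv2.imread("pics/a_scene.png")[130:350,220:420]; cv2.imwrite("pics/a_scene_z.png",cv2.resize(a,None,fx=2.7,fy=2.7,interpolation=cv2.INTER_CUBIC))
a=cv2.imread("pics/a_top.png")[110:270,280:470]; cv2.imwrite("pics/a_top_z.png",cv2.resize(a,None,fx=3.7,fy=3.7,interpolation=cv2.INTER_CUBIC))
E
```

```text
(no output)
```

View pics/a_scene_z.png

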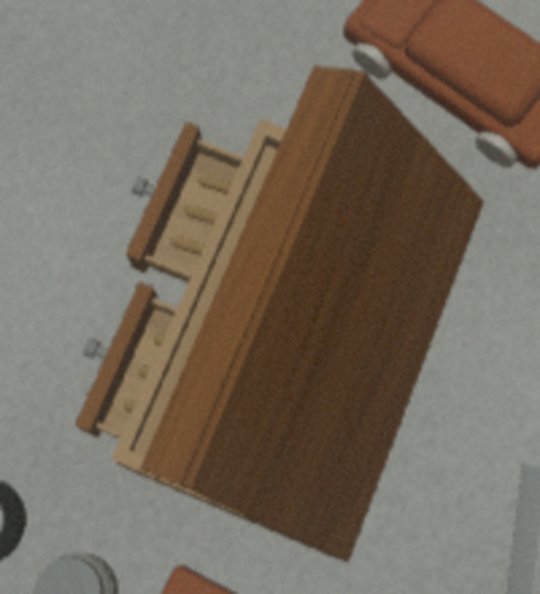

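View pics/a_top_z.png

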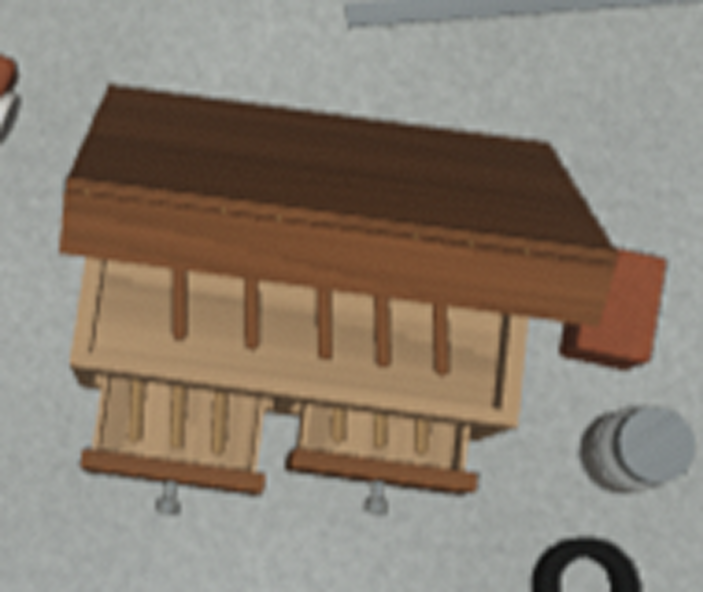

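```bash
cat > fit.py <<'E'
import numpy as np
from scipy.optimize import least_squares
def model(p):
    x,y,th,dl,dr,a,yk=p
    L=lambda u,w:(0.095-u*np.cos(a)+w*np.sin(a),0.118+u*np.sin(a)+w*np.cos(a))
    e=L(.206,.008);l=L(.206,-.037);h=L(0,.008)
    c={'kl':(-.117-dl,yk,.06),'kr':(-.117-dr,-yk,.06),'rl':(-.095,.15,.118),'rr':(-.095,-.15,.118),
     'dll':(-.095-dl,yk+.064,.082),'dlr':(-.095-dl,yk-.064,.082),'drl':(-.095-dr,-yk+.064,.082),'drr':(-.095-dr,-yk-.064,.082)}
    for n,q in (('e',e),('l',l),('h',h)):
        c[n+'l']=(q[0],.152,q[1]);c[n+'r']=(q[0],-.152,q[1])
    R=np.array([[np.cos(th),-np.sin(th),0],[np.sin(th),np.cos(th),0],[0,0,1]])
    return {k:R@np.array(v)+[x,y,0] for k,v in c.items()}
def proj(K,T,P):
    q=np.linalg.inv(T)@np.append(P,1);q=K@q[:3];return q[:2]/q[2]
E
python3 - <<'E'
from fit import *; from bench import r
S={'kl':(137,186),'kr':(88,349),'rl':(262,122),'rr':(116,460),'el':(362,72),'er':(193,488),'ll':(316,66),'lr':(143,468),'hl':(483,203),'hr':(350,560),'dll':(187,124),'dlr':(130,262),'drl':(143,286),'drr':(78,430)}
T={'kl':(167,508),'kr':(375,507),'rl':(72,366),'rr':(517,427),'el':(68,180),'er':(612,247),'ll':(62,252),'lr':(603,322),'hl':(110,86),'hr':(548,143)}
obs=[]
for n,D,s,o in (("scene",S,2.7,(220,130)),("top",T,3.7,(280,110))):
    f=r.grab_frame(n)
    for k,v in D.items(): obs.append((n,k,f["camera_matrix"],f["cam_to_world"],np.array(v)/s+o))
def res(p):
    m=model(p);return np.concatenate([proj(K,t,m[k])-v for n,k,K,t,v in obs])
best=least_squares(res,[.6,-.05,0,.05,.05,1.1,.07],loss='soft_l1')
print(best.x.round(4))
for (n,k,*_),e in zip(obs,res(best.x).reshape(-1,2)): print(n,k,e.round(1))
for k,v in model(best.x).items(): print(k,v.round(3))
from scipy.spatial.transform import Rotation as R
print(R.from_rotvec(r.get_obs()['orientation']).as_matrix().round(3))
np.save('p.npy',best.x)
E
```

```text
[ 0.6228 -0.0619 -0.1071  0.0598  0.0402  0.9678  0.0723]
scene kl [0.2 0. ]
scene kr [ 0.6 -0.2]
scene rl [-1.6 -1.6]
scene rr [-1.9  0. ]
scene el [ 0.4 -1.2]
scene er [-0.8  0.9]
scene ll [-1.6 -0.6]
scene lr [-0.8  0.9]
scene hl [ 0.3 -1.7]
scene hr [0.2 1. ]
scene dll [ 0.4 -0.9]
scene dlr [-0.7 -2.2]
scene drl [-0.5 -1.2]
scene drr [-0.1 -0.7]
top kl [ 0.9 -0.8]
top kr [ 1.2 -0.7]
top rl [-0.1 -0.5]
top rr [ 0.9 -1.1]
top el [-0.1 -1. ]
top er [ 2.8 -0.1]
top ll [-0.1  0.1]
top lr [-0.4 -0.1]
top hl [-0.4 -1.1]
top hr [ 0.7 -1.6]
kl [0.455 0.029 0.06 ]
kr [ 0.459 -0.117  0.06 ]
rl [0.544 0.097 0.118]
rr [ 0.512 -0.201  0.118]
dll [0.483 0.09  0.082]
dlr [ 0.47  -0.037  0.082]
drl [ 0.488 -0.056  0.082]
drr [ 0.474 -0.183  0.082]
el [0.624 0.091 0.292]
er [ 0.591 -0.211  0.292]
ll [0.587 0.095 0.267]
lr [ 0.555 -0.207  0.267]
hl [0.74  0.078 0.123]
hr [ 0.708 -0.224  0.123]
[[ 0.367 -0.    -0.93 ]
 [ 0.93   0.     0.367]
 [ 0.    -1.     0.   ]]
```

```bash
cat > h.py <<'E'
from fit import *; from bench import r
from scipy.spatial.transform import Rotation as Ro
p=np.load('p.npy')
c,s=np.cos(p[2]),np.sin(p[2]);RC=np.array([[c,-s,0],[s,c,0],[0,0,1]])
def st():
    o=r.get_obs();R=Ro.from_rotvec(o['orientation']).as_matrix()
    loc=RC.T@(o['tcp_pos']-[p[0],p[1],0])
    print('t',round(o['clock'],2),'tcp',o['tcp_pos'].round(4),'local',loc.round(4),'spin(+ world deg) needed',round(np.degrees(p[2]+np.pi-np.arctan2(R[1,2],R[0,2])),2),'F',(RC.T@o['contact_force']).round(1),'w',round(o['grip_width'],3),'tip',r.tip_extent)
    return o,R,loc
def need(world=None,local=None):
    o,R,loc=st()
    t=np.array(world) if world is not None else RC@np.array(local)+[p[0],p[1],0]
    print('target',t.round(3),'tool cm',(R.T@(t-o['tcp_pos'])*100).round(2)); return R.T@(t-o['tcp_pos'])*100
E
echo ok
```

```text
ok
```

Request:
send_rows(plan=[[0,0,0,-7.7,0],[0,0,0,-7.7,0],[0,0,0,0,0]], force=30)

```text
clock: 1.52
tcp_pos: [0.2478, 0.6279, 0.2453]
orientation: [-1.258, -1.129, 1.129]
contact_force: [-0.7, 0.3, -0.1]
grip_width: 0.0321
```

```bash
python3 - <<'E'
from h import *
need(world=[.43,.16,.22]); need(local=[-.200,.0723,.12])
E
```

```text
t 1.52 tcp [0.2478 0.6279 0.2453] local [-0.4466  0.6457  0.2453] spin(+ world deg) needed 0.07 F [-0.7  0.3 -0.1] w 0.032 tip 0.014
target [0.43 0.16 0.22] tool cm [-44.54   2.52 -23.17]
t 1.52 tcp [0.2478 0.6279 0.2453] local [-0.4466  0.6457  0.2453] spin(+ world deg) needed 0.07 F [-0.7  0.3 -0.1] w 0.032 tip 0.014
target [0.432 0.031 0.12 ] tool cm [-57.31  12.52 -24.73]
```

Request:
send_rows(plan=[[-2,0,-1.6,0,0],[-4.2,0.3,-2.6,0,0],[-4.8,0.3,-2.8,0,0],[-4.8,0.3,-2.8,0,0],[-4.8,0.3,-2.6,0,0],[-4.8,0.3,-2.6,0,0],[-4.8,0.3,-2.4,0,0],[-4.8,0.3,-2.2,0,0],[-4.8,0.3,-2,0,0],[-4.7,0.1,-1.6,0,0],[0,0,0,0,0]])

```text
clock: 2.9
tcp_pos: [0.4316, 0.1567, 0.2204]
orientation: [-1.263, -1.122, 1.123]
contact_force: [-0.2, -0.1, 0.2]
grip_width: 0.0002
```

```bash
python3 - <<'E'
from h import *
need(local=[-.200,.0723,.12])
E
```

```text
t 2.9 tcp [0.4316 0.1567 0.2204] local [-0.2135  0.1968  0.2204] spin(+ world deg) needed 0.58 F [-0.2 -0.1  0.2] w 0.0 tip 0.014
target [0.432 0.031 0.12 ] tool cm [-12.43  10.05  -1.48]
```

Request:
send_rows(plan=[[-3,0,-0.3,0,0],[-4,0,-0.4,0,0],[-3.5,0,-0.4,0,0],[-1.9,2,-0.3,0,0],[0,4,0,0,0],[0,4,0,0,0],[0,0,0,0,0],[0,0,0,0,0]])

```text
clock: 3.9
tcp_pos: [0.4324, 0.0365, 0.1214]
orientation: [-1.259, -1.131, 1.129]
contact_force: [0.5, 0.4, 0.0]
grip_width: -0.0002
```

```bash
python3 - <<'E'
from h import *
import cv2
need(local=[-.197,.0723,.07])
for n in ("scene","top","wrist"):
    f=r.grab_frame(n); a=f["image"][:,:,::-1]
    if n=="scene": a=cv2.resize(a[130:350,220:420],None,fx=2.7,fy=2.7)
    if n=="top":a=cv2.resize(a[110:270,280:470],None,fx=3.7,fy=3.7)
    cv2.imwrite(f"pics/b_{n}.png",a)
E
```

```text
t 3.9 tcp [0.4324 0.0365 0.1214] local [-0.1998  0.0775  0.1214] spin(+ world deg) needed 0.02 F [0.5 0.4 0. ] w -0.0 tip 0.014
target [0.435 0.031 0.07 ] tool cm [-0.52  5.14 -0.28]
```

View pics/b_scene.png

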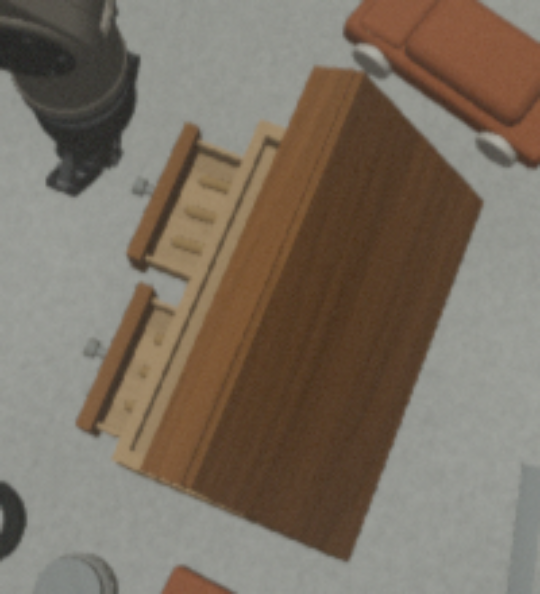

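View pics/b_wrist.png

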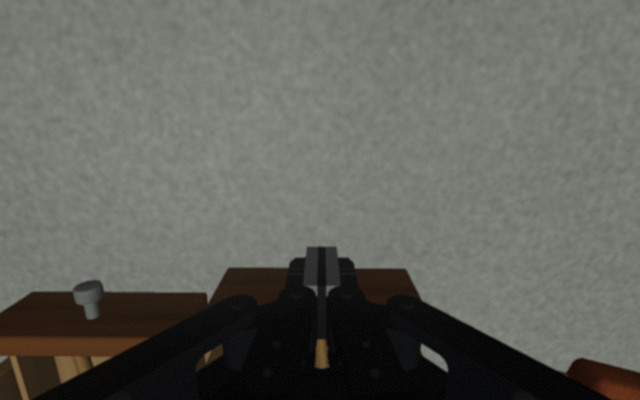

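The wrist picture shows the shut fingertips (320,270) in front of the middle of the left drawer. The right knob is at (88,295). In the scene picture the tip, around (70,185), lines up with the knob at (140,186). I'll lower the hand and approach.

Request:
send_rows(plan=[[-0.5,2,0,0,0],[0,2,0,0,0],[0,1.1,0,0,0],[0,0,-0.5,0,0],[0,0,-0.5,0,0],[0,0,-0.5,0,0],[0,0,-0.5,0,0],[0,0,0,0,0]])

```text
clock: 5.05
tcp_pos: [0.4518, 0.0288, 0.0695]
orientation: [-1.259, -1.131, 1.129]
contact_force: [-0.1, -0.3, -0.2]
grip_width: 0.0001
```

```bash
python3 - <<'E'
from h import *
import cv2
need(local=[-.128,.0723,.07])
f=r.grab_frame("scene"); a=f["image"][:,:,::-1]
cv2.imwrite(f"pics/c_scene.png",cv2.resize(a[130:350,220:420],None,fx=2.7,fy=2.7))
E
```

```text
t 5.05 tcp [0.4518 0.0288 0.0695] local [-0.1797  0.0718  0.0695] spin(+ world deg) needed 0.01 F [-0.1 -0.3 -0.2] w 0.0 tip 0.014
target [0.503 0.024 0.07 ] tool cm [ 0.05 -0.04 -5.17]
```

View pics/c_scene.png

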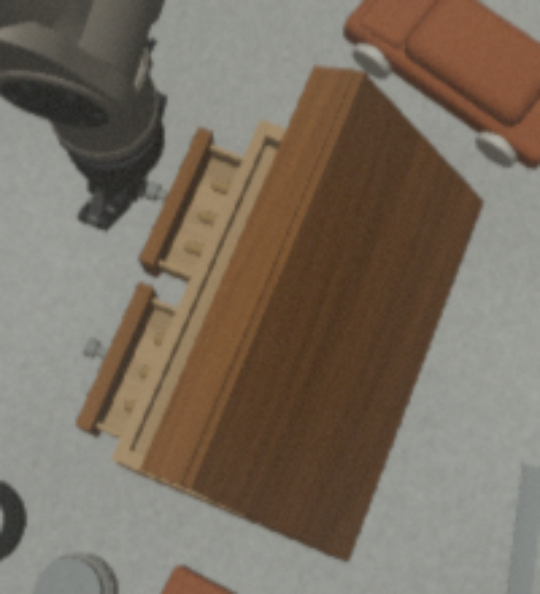

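The drawer has moved about 12 mm with nothing else touched. I'll keep pushing to just short of home.

Request:
send_rows(plan=[[0,0,-0.5,0,0],[0,0,-0.6,0,0],[0,0,-0.6,0,0],[0,0,-0.6,0,0],[0,0,-0.6,0,0],[0,0,-0.6,0,0],[0,0,-0.3,0,0],[0,0,0,0,0]])

```text
clock: 6.1
tcp_pos: [0.4894, 0.0248, 0.0693]
orientation: [-1.259, -1.131, 1.129]
contact_force: [0.1, -0.3, 0.4]
grip_width: 0.0002
```

```bash
python3 - <<'E'
from h import *
import cv2
need(local=[-.131,.0723,.07])
f=r.grab_frame("top"); a=f["image"][:,:,::-1]
cv2.imwrite(f"pics/d_top.png",cv2.resize(a[110:270,280:470],None,fx=3.7,fy=3.7))
E
```

```text
t 6.1 tcp [0.4894 0.0248 0.0693] local [-0.1419  0.0719  0.0693] spin(+ world deg) needed 0.0 F [ 0.2 -0.3  0.4] w 0.0 tip 0.014
target [0.5   0.024 0.07 ] tool cm [ 0.04 -0.06 -1.09]
```

View pics/d_top.png

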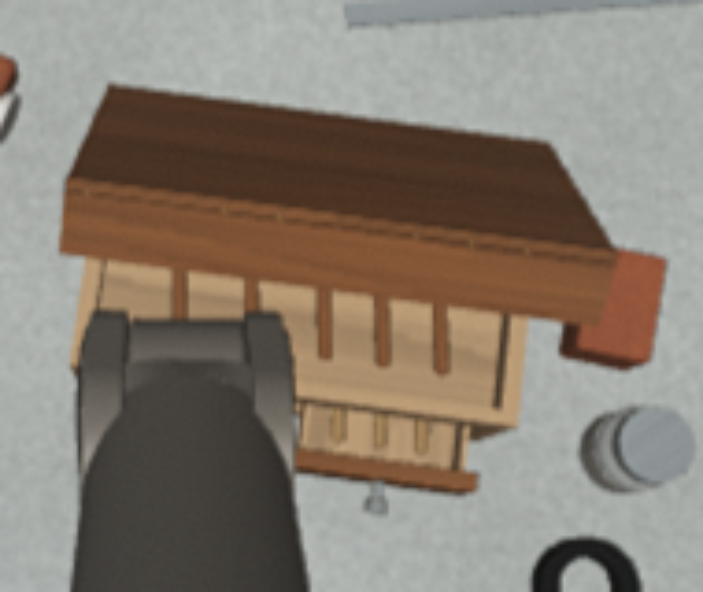

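Request:
send_rows(plan=[[0,0,-0.2,0,0],[0,0,-0.2,0,0],[0,0,-0.2,0,0]])

```text
clock: 6.52
tcp_pos: [0.4947, 0.0243, 0.0693]
orientation: [-1.257, -1.13, 1.13]
contact_force: [-2.6, 1.2, 0.3]
grip_width: 0.0001
```

Request:
send_rows(plan=[[0,0,-0.1,0,0],[0,0,-0.1,0,0]])

```text
clock: 6.78
tcp_pos: [0.4967, 0.024, 0.0693]
orientation: [-1.258, -1.13, 1.13]
contact_force: [-1.5, 1.0, 2.2]
grip_width: -0.0004
```

Request:
send_rows(plan=[[0,0,-0.1,0,0],[0,0,-0.1,0,0]])

```text
clock: 7.02
tcp_pos: [0.4987, 0.0238, 0.0693]
orientation: [-1.258, -1.13, 1.13]
contact_force: [-1.1, 1.3, 1.2]
grip_width: -0.0002
```

Request:
send_rows(plan=[[0,0,-0.1,0,0],[0,0,-0.1,0,0]])

```text
clock: 7.28
tcp_pos: [0.5007, 0.0235, 0.0693]
orientation: [-1.258, -1.13, 1.13]
contact_force: [-1.4, 1.7, 1.1]
grip_width: -0.0
```

Request:
send_rows(plan=[[0,0,-0.1,0,0],[0,0,0,0,0]])

```text
clock: 7.52
tcp_pos: [0.5017, 0.0233, 0.0693]
orientation: [-1.258, -1.13, 1.13]
contact_force: [-0.9, 1.3, -0.3]
grip_width: -0.0001
```

```bash
python3 - <<'E'
from h import *
import cv2
need(local=[-.131,.0723,.07])
f=r.grab_frame("scene"); a=f["image"][:,:,::-1]
cv2.imwrite(f"pics/e_scene.png",cv2.resize(a[130:350,220:420],None,fx=2.7,fy=2.7))
E
```

```text
t 7.53 tcp [0.5017 0.0233 0.0693] local [-0.1295  0.0717  0.0693] spin(+ world deg) needed 0.0 F [-1.   1.2 -0.3] w -0.0 tip 0.014
target [0.5   0.024 0.07 ] tool cm [ 0.06 -0.07  0.15]
```

View pics/e_scene.png

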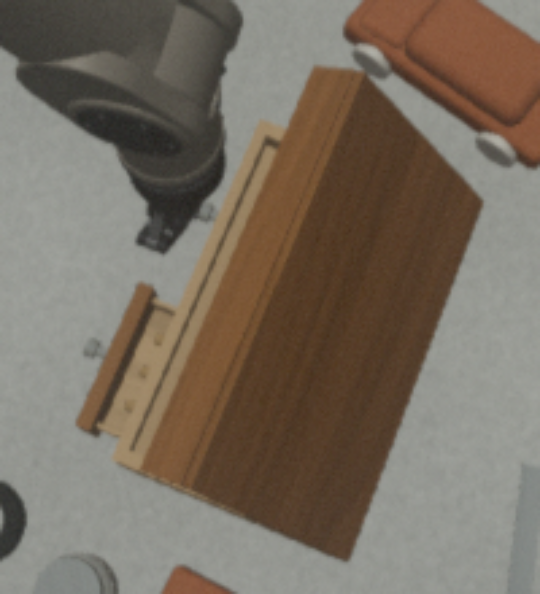

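Request:
send_rows(plan=[[0,0,-0.05,0,0],[0,0,-0.05,0,0]])

```text
clock: 7.82
tcp_pos: [0.5025, 0.0231, 0.0693]
orientation: [-1.258, -1.13, 1.13]
contact_force: [-2.6, 0.9, 0.8]
grip_width: -0.0001
```

Request:
send_rows(plan=[[0,0,-0.05,0,0],[0,0,-0.05,0,0]])

```text
clock: 8.07
tcp_pos: [0.5035, 0.023, 0.0693]
orientation: [-1.258, -1.13, 1.13]
contact_force: [-0.6, 1.0, 0.0]
grip_width: -0.0001
```

Request:
send_rows(plan=[[0,0,-0.05,0,0],[0,0,-0.05,0,0]])

```text
clock: 8.32
tcp_pos: [0.5041, 0.0229, 0.0692]
orientation: [-1.257, -1.129, 1.131]
contact_force: [-5.2, 0.8, 2.9]
grip_width: -0.0001
```

Request:
send_rows(plan=[[0,0,-0.05,0,0],[0,0,0,0,0]])

```text
clock: 8.57
tcp_pos: [0.5041, 0.023, 0.0692]
orientation: [-1.257, -1.129, 1.131]
contact_force: [-5.7, 0.1, 3.2]
grip_width: -0.0001
```

Request:
send_rows(plan=[[0,0,-0.05,0,0],[0,0,-0.05,0,0],[0,0,0,0,0]])

```text
clock: 8.95
tcp_pos: [0.5041, 0.0229, 0.069]
orientation: [-1.255, -1.127, 1.132]
contact_force: [-7.3, 0.8, 6.5]
grip_width: 0.0
```

Request:
send_rows(plan=[[0,0,0.5,0,0],[0,0,2,0,0],[0,0,2.5,0,0],[0,0,1.3,0,0],[-2,0,0,0,0],[-3,0,0,0,0],[-3.5,0,0,0,0],[-3,0,0,0,0],[-2,0,0,0,0],[-1,0,0,0,0],[0,0,0,0,0]])

```text
clock: 10.32
tcp_pos: [0.4284, -0.1149, 0.0694]
orientation: [-1.259, -1.13, 1.129]
contact_force: [0.0, 1.6, 0.3]
grip_width: -0.0002
```

```bash
python3 - <<'E'
from h import *
import cv2
need(local=[-.167,-.0723,.07])
for n in ("scene","top","wrist"):
    f=r.grab_frame(n); a=f["image"][:,:,::-1]
    if n=="scene": a=cv2.resize(a[130:350,220:420],None,fx=2.7,fy=2.7)
    if n=="top":a=cv2.resize(a[110:270,280:470],None,fx=3.7,fy=3.7)
    cv2.imwrite(f"pics/f_{n}.png",a)
E
```

```text
t 10.32 tcp [ 0.4284 -0.1149  0.0694] local [-0.1876 -0.0736  0.0694] spin(+ world deg) needed 0.06 F [-0.1  1.6  0.3] w -0.0 tip 0.014
target [ 0.449 -0.116  0.07 ] tool cm [ 0.13 -0.06 -2.06]
```

View pics/f_scene.png

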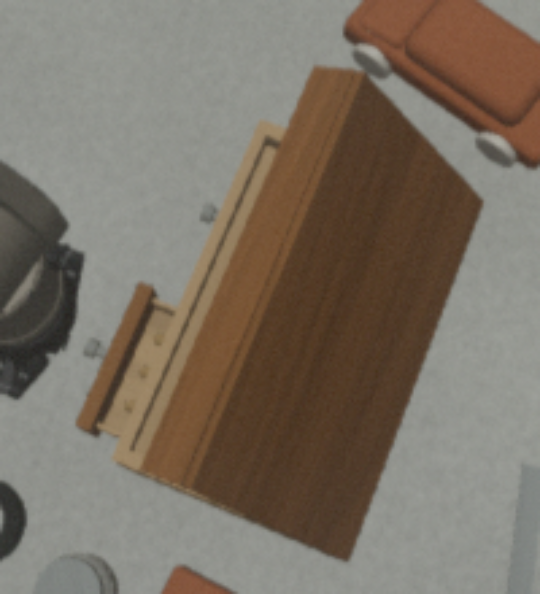

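View pics/f_top.png

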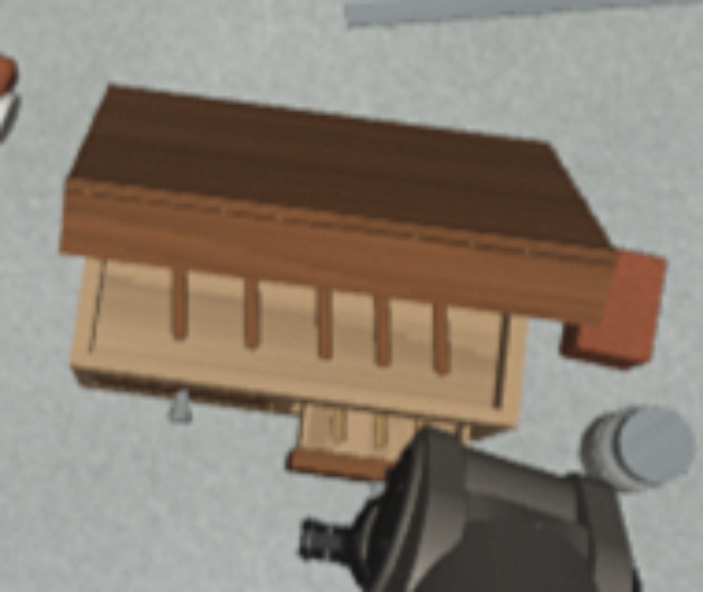

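View pics/f_wrist.png

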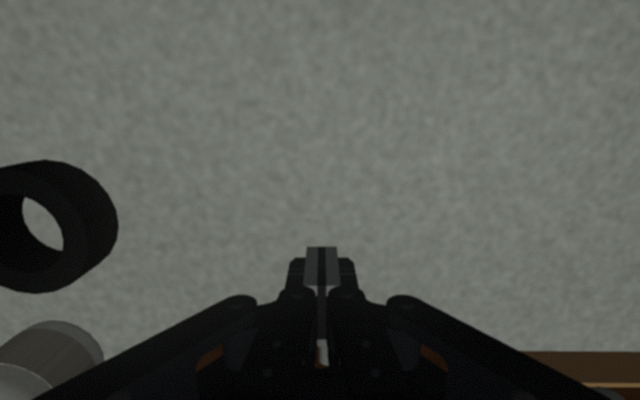

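The left drawer is flush and the chest hasn't moved (corner pixels unchanged). The elbow looks swung to one side, so I'll check the arm.

```bash
python3 - <<'E'
from h import *
import cv2
print(r.get_obs()['joints'].round(2))
a=r.grab_frame("top")["image"];b=r.grab_frame("scene")["image"]
cv2.imwrite("pics/g.png",cv2.resize(np.hstack([a,b])[:,:,::-1],(800,250)))
E
```

```text
[-0.07  0.39  0.22  2.25 -0.17  0.52  1.75]
```

View pics/g.png

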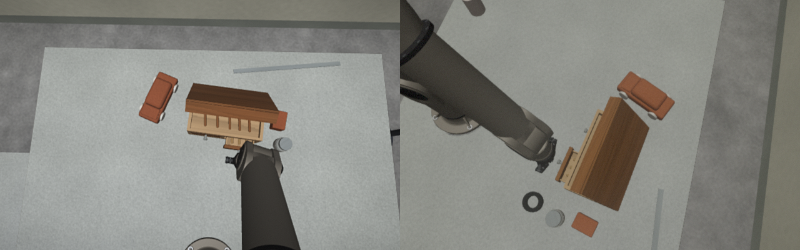

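Request:
send_rows(plan=[[0.1,0,-0.5,0,0],[0,0,-0.5,0,0],[0,0,-0.5,0,0],[0,0,-0.6,0,0],[0,0,-0.6,0,0],[0,0,-0.6,0,0],[0,0,-0.6,0,0],[0,0,-0.6,0,0],[0,0,-0.5,0,0],[0,0,-0.3,0,0],[0,0,-0.2,0,0],[0,0,-0.1,0,0]])

```text
clock: 12.08
tcp_pos: [0.4837, -0.1197, 0.0693]
orientation: [-1.258, -1.13, 1.13]
contact_force: [-1.9, -1.4, -1.5]
grip_width: -0.0
```

```bash
python3 - <<'E'
from h import *
import cv2
need(local=[-.127,-.0723,.07])
f=r.grab_frame("scene"); a=f["image"][:,:,::-1]
cv2.imwrite(f"pics/i_scene.png",cv2.resize(a[130:350,220:420],None,fx=2.7,fy=2.7))
E
```

```text
t 12.07 tcp [ 0.4837 -0.1197  0.0693] local [-0.1321 -0.0724  0.0693] spin(+ world deg) needed 0.0 F [-1.7 -1.5 -1.5] w -0.0 tip 0.014
target [ 0.489 -0.12   0.07 ] tool cm [ 0.01 -0.07 -0.51]
```

View pics/i_scene.png

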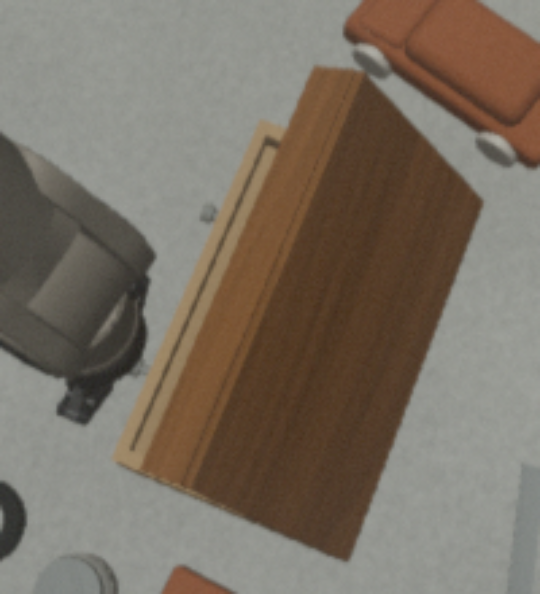

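The right drawer is almost in, with its knob at (140,368). I'll take the last few millimetres slowly.

Request:
send_rows(plan=[[0,0,-0.1,0,0],[0,0,-0.1,0,0],[0,0,-0.1,0,0]])

```text
clock: 12.5
tcp_pos: [0.4867, -0.1199, 0.0693]
orientation: [-1.258, -1.13, 1.13]
contact_force: [-2.0, -1.1, -0.9]
grip_width: -0.0003
```

Request:
send_rows(plan=[[0,0,-0.05,0,0],[0,0,-0.05,0,0],[0,0,-0.05,0,0]])

```text
clock: 12.88
tcp_pos: [0.4876, -0.12, 0.0692]
orientation: [-1.257, -1.129, 1.13]
contact_force: [-5.3, 0.2, 3.7]
grip_width: -0.0001
```

Request:
send_rows(plan=[[0,0,-0.05,0,0],[0,0,-0.05,0,0]])

```text
clock: 13.12
tcp_pos: [0.4876, -0.12, 0.0691]
orientation: [-1.255, -1.128, 1.131]
contact_force: [-7.9, -0.1, 5.3]
grip_width: -0.0
```

Request:
send_rows(plan=[[0,0,0.5,0,0],[0,0,1.5,0,0],[0,0,3,0,0],[0,0,2,0,0],[0,-3,0,0,0],[0,-5,0,0,0],[1,-5,0,0,0],[1.5,-5,0,0,0],[1.5,-5,0,0,0],[1.5,-4,0,0,0],[1,-2,0,0,0],[0,0,0,0,0]])

```text
clock: 14.62
tcp_pos: [0.427, -0.0473, 0.3605]
orientation: [-1.259, -1.135, 1.129]
contact_force: [-0.3, 0.1, -0.8]
grip_width: -0.0002
```

```bash
python3 - <<'E'
from h import *
import cv2
need(local=[.035,0,.36])
for n in ("scene","top"):
    f=r.grab_frame(n); a=f["image"][:,:,::-1]
    if n=="scene": a=cv2.resize(a[130:350,220:420],None,fx=2.7,fy=2.7)
    if n=="top":a=cv2.resize(a[110:270,280:470],None,fx=3.7,fy=3.7)
    cv2.imwrite(f"pics/k_{n}.png",a)
E
```

```text
t 14.62 tcp [ 0.427  -0.0473  0.3605] local [-0.1963 -0.0064  0.3605] spin(+ world deg) needed -0.11 F [-0.3  0.1 -0.8] w -0.0 tip 0.014
target [ 0.658 -0.066  0.36 ] tool cm [  0.6    0.14 -23.13]
```

View pics/k_scene.png

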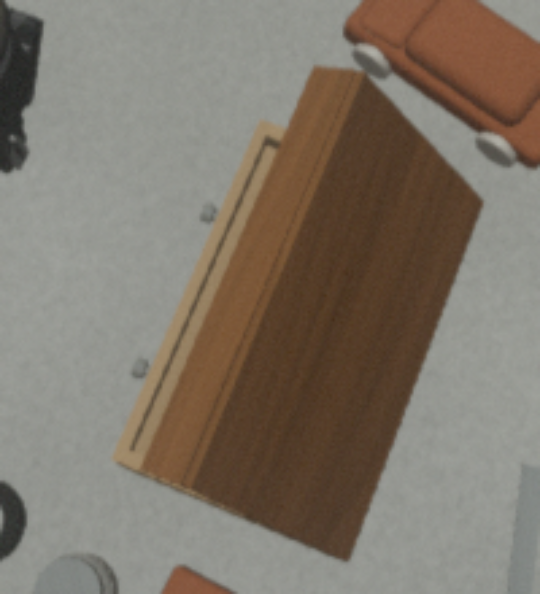

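View pics/k_top.png

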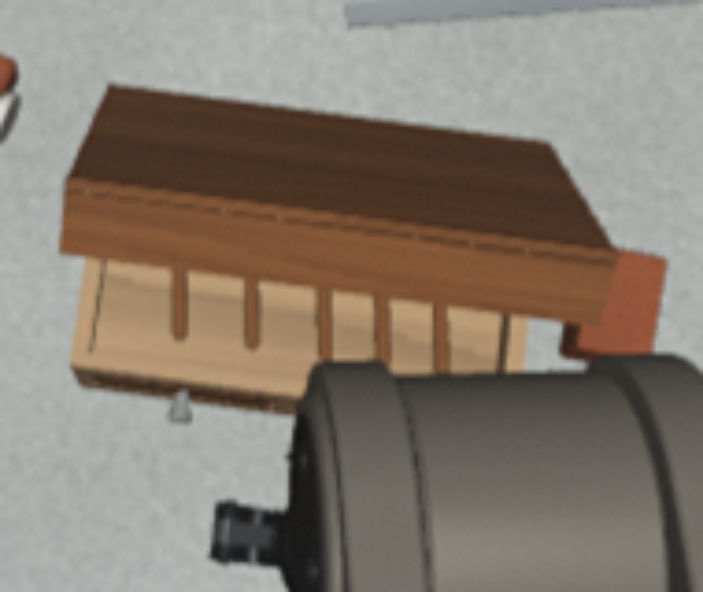

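```bash
python3 - <<'E'
from h import *
for d in (0,.005):
    q=p.copy();q[3]=q[4]=d;m=model(q)
    f=r.grab_frame("scene")
    for k in('kl','kr'): print(d,k,((proj(f["camera_matrix"],f["cam_to_world"],m[k])-[220,130])*2.7).round(1))
E
```

```text
0 kl [201.1 210.7]
0 kr [133.7 366.5]
0.005 kl [195.8 208.7]
0.005 kr [128.2 364.3]
```

Request:
send_rows(plan=[[0,-0.5,-1.5,0,0],[0.3,0,-3,0,0],[0.3,0,-4,0,0],[0,0,-4,0,0],[0,0,-4,0,0],[0,0,-4,0,0],[0,0,-2.5,0,0],[0,0,0,0,0]])

```text
clock: 15.82
tcp_pos: [0.6575, -0.067, 0.3624]
orientation: [-1.258, -1.128, 1.132]
contact_force: [-0.1, 0.1, 0.0]
grip_width: 0.0003
```

```bash
python3 - <<'E'
from h import *
import cv2
need(local=[.030,0,.285])
for n in ("scene","top"):
    f=r.grab_frame(n); a=f["image"][:,:,::-1]
    if n=="scene": a=cv2.resize(a[130:350,220:420],None,fx=2.7,fy=2.7)
    if n=="top":a=cv2.resize(a[110:270,280:470],None,fx=3.7,fy=3.7)
    cv2.imwrite(f"pics/l_{n}.png",a)
E
```

```text
t 15.82 tcp [ 0.6575 -0.067   0.3624] local [ 0.035  -0.0014  0.3624] spin(+ world deg) needed 0.01 F [-0.1  0.1  0. ] w 0.0 tip 0.014
target [ 0.653 -0.065  0.285] tool cm [0.15 7.74 0.49]
```

View pics/l_scene.png

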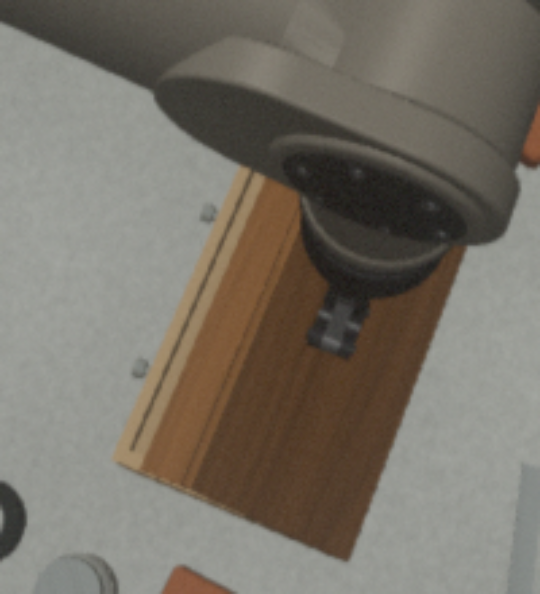

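Both knobs are at their fully-home pixels. The fingertip is at (335,330), behind the lid's front edge. I'll lower it and then approach the lid.

Request:
send_rows(plan=[[0,2,0,0,0],[0,3,0,0,0],[0,2.5,0,0,0],[0,0,0.7,0,0],[0,0,0.7,0,0],[0,0,0.6,0,0],[0,0,0.5,0,0],[0,0,0,0,0]])

```text
clock: 16.92
tcp_pos: [0.6308, -0.064, 0.2899]
orientation: [-1.258, -1.131, 1.129]
contact_force: [0.7, 0.5, -0.4]
grip_width: 0.0002
```

```bash
python3 - <<'E'
from h import *
import cv2
need(local=[.0105,0,.285])
f=r.grab_frame("scene"); a=f["image"][:,:,::-1]
cv2.imwrite(f"pics/m_scene.png",cv2.resize(a[130:350,220:420],None,fx=2.7,fy=2.7))
# arc rows
u=.18;C=lambda a:np.array([.095-u*np.cos(a)+.008*np.sin(a)+.011,.118+u*np.sin(a)+.008*np.cos(a)+.014])
for a in np.arange(.96,-.01,-.06): print(round(a,2),C(a).round(4),((C(a)-C(a-.06))*100).round(2))
E
```

```text
t 16.93 tcp [ 0.6308 -0.064   0.2899] local [ 0.0082 -0.0012  0.2899] spin(+ world deg) needed -0.0 F [ 0.7  0.5 -0.4] w 0.0 tip 0.014
target [ 0.633 -0.063  0.285] tool cm [ 0.12  0.49 -0.23]
0.96 [0.0093 0.284 ] [0.89 0.61]
0.9 [0.0004 0.278 ] [0.86 0.66]
0.84 [-0.0082  0.2714] [0.82 0.71]
0.78 [-0.0163  0.2643] [0.77 0.76]
0.72 [-0.024   0.2567] [0.72 0.8 ]
0.66 [-0.0313  0.2487] [0.67 0.84]
0.6 [-0.038   0.2402] [0.62 0.88]
0.54 [-0.0443  0.2314] [0.57 0.92]
0.48 [-0.05    0.2222] [0.51 0.95]
0.42 [-0.0551  0.2127] [0.45 0.98]
0.36 [-0.0596  0.2029] [0.4  1.01]
0.3 [-0.0636  0.1928] [0.33 1.03]
0.24 [-0.0669  0.1826] [0.27 1.05]
0.18 [-0.0697  0.1721] [0.21 1.06]
0.12 [-0.0717  0.1615] [0.14 1.07]
0.06 [-0.0732  0.1508] [0.08 1.08]
-0.0 [-0.074  0.14 ] [0.02 1.08]
```

View pics/m_scene.png

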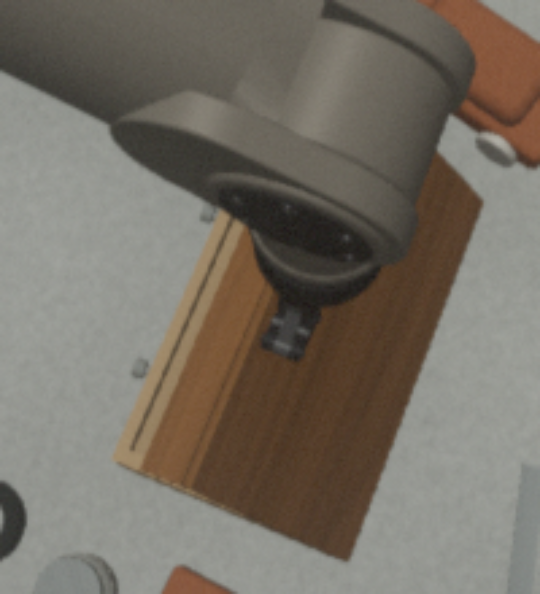

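Request:
send_rows(plan=[[0,0.6,0.9,0,0],[0,0.7,0.9,0,0],[0,0.7,0.8,0,0],[0,0.8,0.8,0,0],[0,0,0,0,0]])

```text
clock: 17.6
tcp_pos: [0.5957, -0.0603, 0.26]
orientation: [-1.256, -1.128, 1.132]
contact_force: [1.0, 0.5, -0.1]
grip_width: 0.0001
```

```bash
python3 - <<'E'
from h import *
import cv2
st()
f=r.grab_frame("scene"); a=f["image"][:,:,::-1]
cv2.imwrite(f"pics/n_scene.png",cv2.resize(a[130:350,220:420],None,fx=2.7,fy=2.7))
E
```

```text
t 17.6 tcp [ 0.5957 -0.0603  0.26  ] local [-0.0272 -0.0013  0.26  ] spin(+ world deg) needed -0.01 F [ 1.   0.6 -0.1] w 0.0 tip 0.014
```

View pics/n_scene.png

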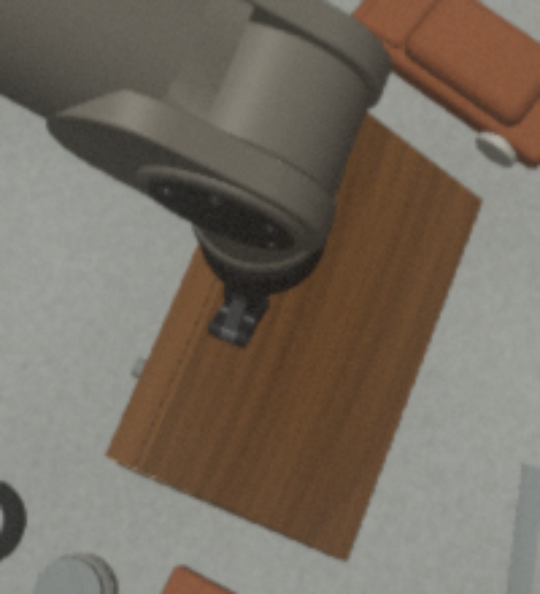

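The lid is following, and the hinge corner at (350,560) hasn't moved. I'll continue the arc.

Request:
send_rows(plan=[[0,0.8,0.7,0,0],[0,0.8,0.7,0,0],[0,0.9,0.6,0,0],[0,0.9,0.6,0,0],[0,1,0.5,0,0],[0,1,0.5,0,0],[0,1,0.4,0,0],[0,1,0.3,0,0],[0,1,0.2,0,0],[0,1,0.2,0,0],[0,0.5,0,0,0],[0,0,0,0,0]])

```text
clock: 19.15
tcp_pos: [0.5504, -0.0554, 0.1618]
orientation: [-1.258, -1.13, 1.13]
contact_force: [-0.4, 0.1, -0.9]
grip_width: 0.0002
```

```bash
python3 - <<'E'
from h import *
import cv2
st()
f=r.grab_frame("scene"); a=f["image"][:,:,::-1]
cv2.imwrite(f"pics/o_scene.png",cv2.resize(a[130:350,220:420],None,fx=2.7,fy=2.7))
E
```

```text
t 19.15 tcp [ 0.5504 -0.0554  0.1618] local [-0.0727 -0.0013  0.1618] spin(+ world deg) needed 0.0 F [-0.4  0.  -0.9] w 0.0 tip 0.014
```

View pics/o_scene.png

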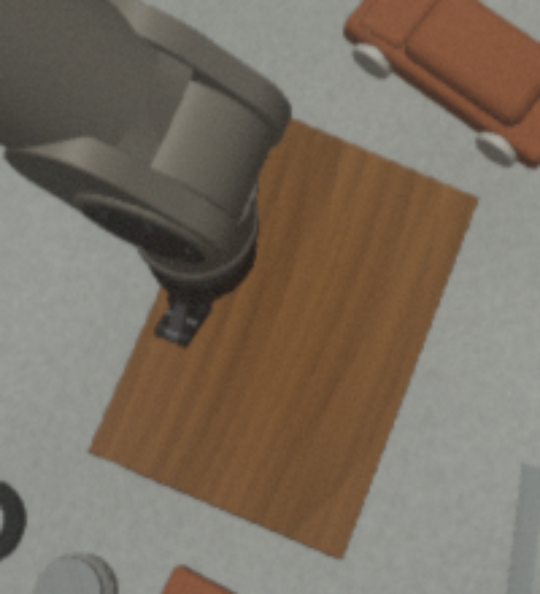

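Request:
send_rows(plan=[[0,0.4,0,0,0],[0,0.4,0,0,0],[0,0.4,0,0,0],[0,0.3,0,0,0],[0,0.2,0,0,0],[0,0,0,0,0]])

```text
clock: 19.95
tcp_pos: [0.5506, -0.0554, 0.1451]
orientation: [-1.258, -1.13, 1.13]
contact_force: [0.0, 0.7, 0.6]
grip_width: -0.0004
```

Request:
send_rows(plan=[[0,0.1,0,0,0],[0,0.1,0,0,0]])

```text
clock: 20.2
tcp_pos: [0.5508, -0.0553, 0.1435]
orientation: [-1.258, -1.13, 1.13]
contact_force: [-0.1, 0.4, 2.5]
grip_width: -0.0003
```

Request:
send_rows(plan=[[0,0.1,0,0,0],[0,0.1,0,0,0]])

```text
clock: 20.45
tcp_pos: [0.5506, -0.0553, 0.1414]
orientation: [-1.258, -1.13, 1.13]
contact_force: [-1.0, -0.6, 2.1]
grip_width: -0.0004
```

Request:
send_rows(plan=[[0,0.1,0,0,0],[0,0.1,0,0,0]])

```text
clock: 20.7
tcp_pos: [0.5506, -0.0553, 0.14]
orientation: [-1.258, -1.13, 1.13]
contact_force: [-4.7, -0.1, 16.8]
grip_width: -0.0002
```

Request:
send_rows(plan=[[0,0.05,0,0,0],[0,0.05,0,0,0]])

```text
clock: 20.95
tcp_pos: [0.5506, -0.0554, 0.1399]
orientation: [-1.258, -1.13, 1.129]
contact_force: [-6.7, 0.5, 21.5]
grip_width: 0.0002
```

Request:
send_rows(plan=[[0,0.05,0,0,0],[0,0.05,0,0,0]])

```text
clock: 21.2
tcp_pos: [0.5507, -0.0553, 0.1399]
orientation: [-1.258, -1.131, 1.129]
contact_force: [-10.6, 1.6, 30.2]
grip_width: 0.0004
```

The lid is hard against the rim at TCP z = 0.140, as predicted. I'll back off straight up and check.

Request:
send_rows(plan=[[0,-0.5,0,0,0],[0,-2,0,0,0],[0,-4,0,0,0],[0,-4,0,0,0],[0,-4,2,0,0],[0,-2,4,0,0],[0,0,4,0,0],[3,0,2,0,0],[5,0,0.5,0,0],[5,0,0.5,0,0],[5,0,1,0,0],[0,0,0,0,0]])

```text
clock: 22.7
tcp_pos: [0.4296, 0.1425, 0.3019]
orientation: [-1.254, -1.135, 1.135]
contact_force: [0.1, -0.9, -0.3]
grip_width: 0.0002
```

Request:
send_rows(plan=[[5,0,2,0,0],[5,0,2,0,0],[5,0,2.5,0,0],[5,0,2.5,0,0],[0,0,0,0,0],[0,0,0,0,0]])

```text
clock: 23.45
tcp_pos: [0.363, 0.3457, 0.3018]
orientation: [-1.259, -1.128, 1.13]
contact_force: [0.3, 0.2, -0.2]
grip_width: 0.0001
```

```bash
python3 - <<'E'
from h import *
import cv2
st()
q=p.copy();q[3:6]=0;m=model(q)
for n in ("scene","top"):
    f=r.grab_frame(n); a=f["image"][:,:,::-1]
    o,s=((220,130),2.7) if n=="scene" else ((280,110),3.7)
    a=cv2.resize(a[130:350,220:420],None,fx=2.7,fy=2.7) if n=="scene" else cv2.resize(a[110:270,280:470],None,fx=3.7,fy=3.7)
    a=a.copy()
    for k in('el','er','hl','hr','ll','lr','kl','kr'):
        z=(proj(f["camera_matrix"],f["cam_to_world"],m[k])-o)*s; cv2.circle(a,tuple(int(v) for v in z),3,(0,255,0),1)
    cv2.imwrite(f"pics/q_{n}.png",a)
E
```

```text
t 23.45 tcp [0.363  0.3457 0.3018] local [-0.3019  0.3775  0.3018] spin(+ world deg) needed 0.06 F [ 0.2  0.2 -0.2] w 0.0 tip 0.014
```

View pics/q_scene.png

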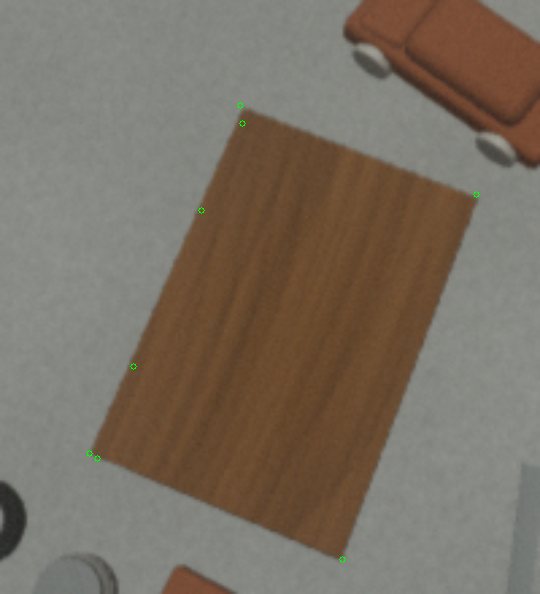

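View pics/q_top.png

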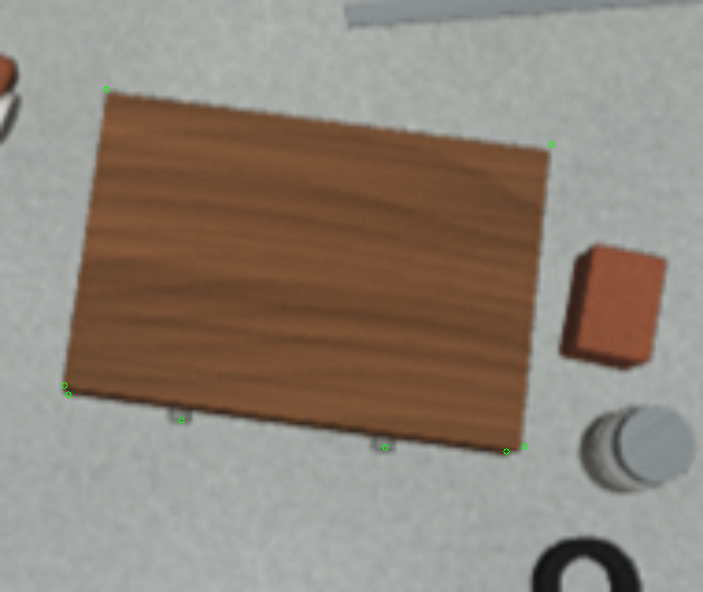

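The lid corners and both knobs sit on the predicted closed positions, e.g. scene (240,107) and (343,558), and top knobs (181,416) and (384,445). The car, billet, jar and hoop haven't moved.

```bash
python3 -c "
from bench import r
print(r.hand_in())"
```

```text
the job is handed in; nothing more can be done
None
```

The chest is closed and the job is handed in, at about 23.5 s of the 64 s allowed. I pushed the left drawer home, then the right, each by its knob with shut fingertips. After that I swept the lid down along its arc and pressed it onto the rim.

- **Drawers:** both reached a hard stop at the home depth I'd worked out. The force at the stop was about 8–10 N, well under the 25 N that would slide the chest.
- **Lid:** it stopped exactly at the predicted shut height. The final press was about 30 N down, with about 10 N sideways.
- **Final pictures:** taken with the arm clear, they show the lid corners and both knobs within about 1–2 px of a fully closed model at the original chest pose. So the chest did not visibly move. The car, billet, jar and hoop look unmoved.

No check failed. The 1–2 px offsets in the pictures match the calibration error I saw before moving anything.

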